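# Set the click timer to four and start it

### The job

Set the process timer to four and start it. Its round knob has no scale: turn it gently back (anticlockwise, seen from above) until it meets its stop, without forcing it, then clockwise four clicks, counted by feel, and leave it resting on the fourth. Then push the start button down and let go, leaving the other things on the bench where they are.

Things in the scene. Friction and masses are not known exactly. Their poses are not given: they have to be found in the camera images.
- timer: Process timer: a low light-grey metal box, 172 (x) x 112 (y) x 48 mm high, fixed to the bench, with black vents in its long sides. Origin: centre of its underside; x runs along the box from the knob end (nearer the robot) to the button end, z up. It stands to the left of the desk lamp.
- knob (a point): Centre of the timer's round black knurled knob, on its upright turning axis, 42 mm from the box's centre towards the robot end, 20 mm above the panel (68 mm above the bench). The knob is 38 mm across and reaches from 3 to 38 mm above the panel. No pointer or scale; the point's axes are the box's and do not turn with the knob.
- start_top (a point): Centre of the top of the start button, a plain grey round cap 22 mm across, 70 mm above the bench, on the box's centre line 88 mm beyond the knob's axis. Its black round housing is 38 mm across and 12 mm high; the cap stands 10 mm above it.
- start (a joint): Travel of the start button in m: 0 up, 0.005 fully down; 0.0035 or more starts the timer. A spring of 1.5 N at the top and 5 N at the bottom brings it back.
- relay_mid (a point): Centre of a loose yellow relay, 50 x 28 x 26 mm, lying beside the timer's left long side. A bystander.
- terminal_mid (a point): Centre of a loose green terminal block, 40 x 20 x 18 mm, lying in front of the timer's knob end. A bystander.
- spool_mid (a point): Centre of a loose white solder spool, 59 mm across and 40 mm high, standing behind the timer. A bystander.
- the_arm_lamp: Desk lamp, fixed, solid, never moved. Foot plate x 0.35 to 0.43, y 0.06 to 0.16 m; post leans from there towards the robot to about (0.32, 0.10, 0.42); from its top a boom climbs to the right to about (0.43, -0.49, 0.60). Keep the arm clear: pass between boom and base, drawn in close, to reach the timer from the right. The listed origin is only a reference point.
- click_feel (a point): Foot of the knob: the point on its axis at the panel. The knob starts on click 1, 2 or 3 from its rigid stop; there are more than four clicks. Their spacing is unmarked and not quite even, within 15 to 35 degrees. Leaving a click takes 0.15 to 0.25 N m (for a moment 0.4), half-way it takes none, then the knob pulls on into the next. The stop bears 0.6 N m. A squeeze of 15 to 20 N turns it; a much harder one can overload the stop.
Mind the look-alikes: they are no part of the job. There is more than one size of the timer; the one meant has the size given above.

How it is judged:
By the outcome, as a careful person would: the job done as asked, in the order asked, and still so for the second after the job is handed in, with the robot touching nothing.
It also fails if it takes over 72 s, if anything falls off the work surface, if the arm or the gripper's body presses on something with over 40 N, if the wrist force passes 120 N, or if a joint passes its speed limit or range.

### The arm

A 6-joint arm with a two-finger parallel gripper is mounted at the origin on a cart in front of the work surface, level with it; the furniture and walls round the work are solid. World frame = base frame: x ahead of the robot, y to its left, z up, the work surface at z = 0. Lengths are in mm, angles in rad, forces in N, time in s.
With the tool pointing down it reaches from about 300 to 775 mm from the base axis. Payload 14.6 kg.
Tool frame: the origin (TCP) lies at the very end of the fingers, on their centre line; the grasp point (between the pads) lies 19 mm behind it; z points along the fingers, y is the line along which they close (so a half turn about z gives the same grasp; the last joint's range is limited). The gripper opens to 85 mm and grips with 20 to 120 N. Pads are 22 mm wide; open, the fingers measure 114 mm over their backs; the gripper's body (76 mm by 85 mm) begins 54 mm behind the grasp point. The pads swing forward as they close: fully open they stand 13 mm farther back than shut.
Start: joints at [-1.191, 0.3, 1.521, -0, 1.321, -0.067], TCP at [237.637, -496.002, 231.281] pointing down, gripper open.
Joint ranges: [-3.03, 3.03], [-0.79, 2.21], [0.23, 2.52], [-1.04, 4.18], [0, 3.07], [-2.55, 2.55]. Speed limits (rad/s): [2.22, 2.22, 2.57, 3.14, 3.14, 3.14].

### API

Orientations are given as a 3x3 rotation matrix whose columns are the frame's x, y, z axes.
In Python, from station import ctrl, snapshot, camera_model, close_job gives the robot as it stands.
- The arm moves only by the tool step_arm, never from a script. Its argument "moves" is a list of rows, each an object of numbers: "tx", "ty", "tz": the shift along the world's x, y, z in cm; "roll": the turn about the world's z in degrees. In form: [{"tx": .., "ty": .., "tz": .., "roll": ..}, ...]. A call has exactly 8 rows; each row shifts and turns the commanded pose from where the row before left it; what a row does not reach is not made up. A row lasts 1/10 s, in which the tool goes at most 50 mm and 8.59 degrees, less where a joint would pass 70% of its speed; a pose out of reach is approached as far as the arm can. A call is refused whole if a number of a shift passes 5 or a number of a turn 8.59, either way. A call with a gripper value outside its range is refused whole. "hand" is the closure, from -1 (fully open) to 1 (shut), set as the call begins (left out, the last holds). The fingers move at their own pace and stop on an object; the grip force is fixed at half the most. Time passes only in rows, so rows that do not move let the fingers close, or fill a call up. It gives the time, the measured TCP pose, the force, the opening and the grip force at its end, in the units of the state.
- ctrl.get_obs(): the state, without advancing time (a new reading comes with each control period).
- snapshot(name): name is "side" or "top" or "wrist"; returns (picture, depth): 420x560x3 uint8, blue, green, red; 420x560 float32, mm along the optical axis (not along the pixel's ray), 0 where there is no reading.
- camera_model(name): a dict with "camera_matrix" (3x3 intrinsics, pixels), "R" (3x3) and "t" (3): a world point X has camera coordinates R X + t. Camera axes: x right, y down, z forward; pixel columns grow to the right and rows downward; lengths in mm; the calibration is good to about 2 mm. A picture is of the moment at which its call begins: read the wrist's pose just before it. camera_model takes no time and is no camera call; for the wrist camera it gives the pose at the moment of the call.
- close_job(): hands the job in; it is judged then, once.
The state is a dict: "time": time; "qpos": joint angles; "qd": joint speeds; "joint_torque": joint torques, N m; "tool_pos": TCP position; "ee_rot": TCP orientation; "ft_force": force on the tool from outside, world axes, zero at the start; "torque": the same for the moment, N m; "grip_width": finger opening in mm; "gripper_force": force on a finger pad.
Only numpy, scipy, OpenCV 4.12 (cv2) and the standard library are available. Lean on these libraries where they do the work, as an engineer would, in place of code of your own. Each camera call takes 0.05 s, during which the arm holds its last target. There are 200 camera calls.

## Working session

There is one attempt and no reset: what is moved stays moved. The work goes in short steps, Python scripts to look and compute and a tool call to move; the robot and the scene stay as the last step left them, time stands still between calls to the robot, and variables do not carry over. Pictures are saved under pics/ and viewed, at most 10 in all, crops included, and the job is handed in when it is done.

Besides the shell and the picture viewer there is one more tool, called after ">>>" in YAML: its name, and indented under it one key for each argument. step_arm: Moves the arm, as the interface text tells. Its arguments: {"type":"object","properties":{"moves":{"type":"array","items":{"type":"object","properties":{"tx":{"type":"number"},"ty":{"type":"number"},"tz":{"type":"number"},"roll":{"type":"number"}}}},"hand":{"type":"number"}},"required":["moves"]}

```bash
mkdir -p pics; cat > h.py <<'E'
import numpy as np, cv2
from station import ctrl, snapshot, camera_model, close_job
def world(cam,u,v,d):
    K=np.array(cam["camera_matrix"]);R=np.array(cam["R"]);t=np.array(cam["t"]).ravel()
    return R.T@(np.linalg.inv(K)@np.array([u,v,1.])*d-t)
def onplane(cam,u,v,z):
    K=np.array(cam["camera_matrix"]);R=np.array(cam["R"]);t=np.array(cam["t"]).ravel()
    c=-R.T@t; r=R.T@np.linalg.inv(K)@np.array([u,v,1.]); return c+r*(z-c[2])/r[2]
def cloud(cam,D):
    K=np.array(cam["camera_matrix"]);R=np.array(cam["R"]);t=np.array(cam["t"]).ravel()
    v,u=np.mgrid[:D.shape[0],:D.shape[1]]
    p=np.stack([u*D,v*D,D],-1)@np.linalg.inv(K).T
    return (p-t)@R
E
python3 - <<'E'
from h import *
ps=[]
for n in("top","side"):
    c=camera_model(n);p,d=snapshot(n);np.savez(f"{n}0.npz",p=p,d=d);cv2.imwrite(f"pics/{n}0.png",p)
    R=np.array(c["R"]);print(n,-R.T@np.array(c["t"]).ravel(),R.round(2).tolist(),c["camera_matrix"])
o=ctrl.get_obs();print(o)
E
```

```text
top [ 464.90865173  151.31444702 1344.24983665] [[-0.01, -1.0, -0.0], [-1.0, 0.01, -0.06], [0.06, 0.0, -1.0]] [[505.33308256   0.         271.66507426]
 [  0.         505.33308256 214.17688835]
 [  0.           0.           1.        ]]
side [ 202.18565568 1226.09807958  791.64770026] [[-0.95, -0.31, -0.02], [-0.15, 0.52, -0.84], [0.27, -0.8, -0.54]] [[513.73614246   0.         276.73032102]
 [  0.         513.73614246 210.64812301]
 [  0.           0.           1.        ]]
{'time': 0.1, 'qpos': array([-1.19058347e+00,  3.00414732e-01,  1.52148416e+00,  3.45129713e-06,
        1.32067431e+00, -6.65924597e-02]), 'qd': array([ 0.00074042, -0.00112266, -0.0030514 ,  0.00145202,  0.00019993,
       -0.00149577]), 'joint_torque': array([ 3.24976863e-04, -5.44379103e+01, -3.62372839e+01, -1.40478446e-04,
        3.03510875e-03, -5.83168926e-06]), 'tool_pos': array([ 237.5791246 , -495.83065997,  230.79322904]), 'ee_rot': array([[ 9.01832464e-01,  4.32085729e-01, -3.60792994e-04],
       [ 4.32085874e-01, -9.01832005e-01,  9.11761160e-04],
       [ 6.85843161e-05, -9.78149370e-04, -9.99999519e-01]]), 'ft_force': array([ 0.18686526, -0.08987109,  0.21371693]), 'torque': array([-0.01264177,  0.01690511, -0.03492356]), 'gripper_force': 0.0, 'grip_width': 85.25568814496626}
```

View pics/top0.png

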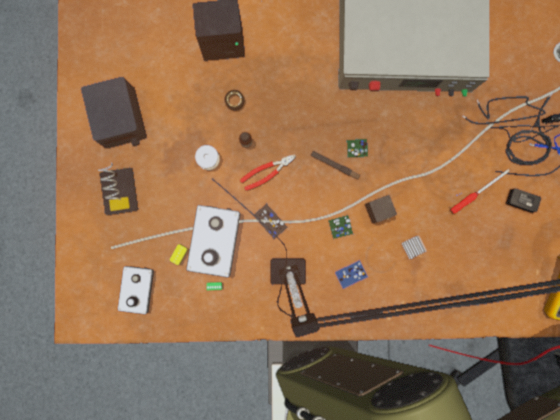

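View pics/side0.png

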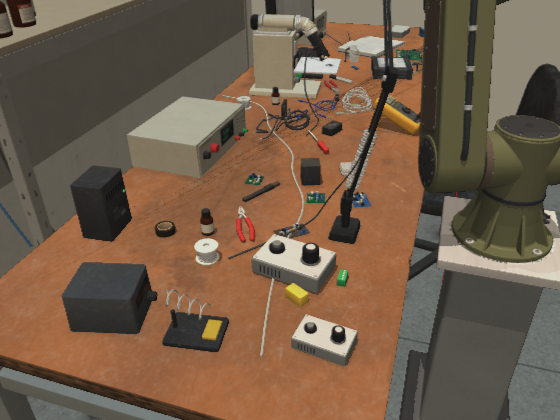

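Two candidates in the top view: the large timer at (213,240), with relay, terminal block and spool around it, and a smaller one at (135,290). The large one is about 70 x 45 px at 2.6 mm/px, roughly 180 x 115 mm, so it fits. I'll confirm that by measurement and one crop.

```bash
python3 - <<'E'
from h import *
z=np.load("top0.npz");p,d=z["p"],z["d"];c=camera_model("top")
W=cloud(c,d)
for nm,(u0,u1,v0,v1) in dict(big=(180,248,200,283),small=(112,160,258,320)).items():
    w=W[v0:v1,u0:u1].reshape(-1,3);g=p[v0:v1,u0:u1].reshape(-1,3).astype(int)
    zz=w[:,2];print(nm,"z hist",np.histogram(zz,bins=range(-10,120,10))[0])
    m=(zz>40)&(zz<56)&(g.min(1)>130)
    r=cv2.minAreaRect(w[m][:,:2].astype(np.float32));print(r)
    h=w[zz>78]; print("knob top",len(h),h.mean(0) if len(h) else 0)
    for lab,k in(("z>75",(zz>75)),("64-75",(zz>64)&(zz<75))): print(lab,k.sum(),w[k].mean(0),w[k].std(0))
for n,u,v,zz in(("knobtop",209,257,86),("btn",215.5,223,70),("relay",178,255,26),("term",214,286,18),("spool",206,157,40)):
    print(n,onplane(c,u,v,zz).round(1))
big=cv2.resize(p[195:300,105:255],None,fx=5,fy=5,interpolation=cv2.INTER_CUBIC);cv2.imwrite("pics/crop0.png",big)
E
```

```text
big z hist [1305 1238   62   83   34 1923  669   98   31  166   13    0]
((474.03790283203125, 306.61102294921875), (111.1687240600586, 170.8736114501953), 80.12920379638672)
knob top 206 [435.70964765 295.54452899 220.00720961]
z>75 213 [435.78429856 296.18328521 215.29378802] [ 14.54416083  50.02880626 383.1658611 ]
64-75 68 [504.16883898 298.47944012  68.61734825] [33.2856786   6.14642156  2.67335652]
small z hist [870 733  48 679 521  42  79   0   0   0   0   0]
((347.7685852050781, 514.7508544921875), (18.495609283447266, 78.01984405517578), 85.32417297363281)
knob top 4 [ 464.90865173  151.31444702 1344.24983665]
z>75 4 [ 464.90865173  151.31444702 1344.24983665] [0. 0. 0.]
64-75 0 [nan nan nan] [nan nan nan]
knobtop [433.5 310.6  86. ]
btn [518.4 295.7  70. ]
relay [438.2 398.9  26. ]
term [356.2 306.6  18. ]
spool [691.9 322.8  40. ]<stdin>:10: RuntimeWarning: Mean of empty slice.
  ret = um.true_divide(
  ret = _var(a, axis=axis, dtype=dtype, out=out, ddof=ddof,
  arrmean = um.true_divide(arrmean, div, out=arrmean,
  ret = um.true_divide(
```

View pics/crop0.png

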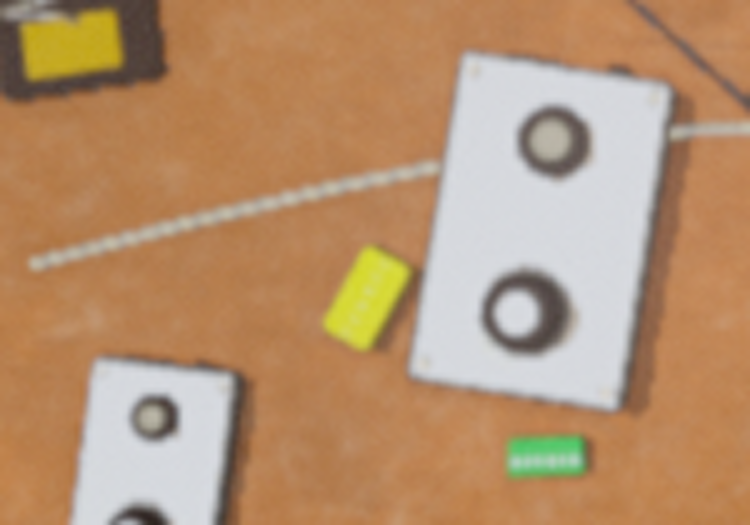

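The crop confirms it: the large timer has its knob at (525,312) and button at (553,140) in the crop. Its measured top is 171 x 111 mm at z≈48, centre about (474,306), with the long axis about -10°. The knob is expected near (433,312) and the button near (519,297). First I draw the arm in.

>>> step_arm:
  moves:
    - {"tx":-1.3,"ty":2.8}
    - {"tx":-1.3,"ty":2.8}
    - {"tx":-1.3,"ty":2.8}
    - {"tx":-1.3,"ty":2.8}
    - {"tx":-1.3,"ty":2.8}
    - {"tx":-1.3,"ty":2.8}
    - {"tx":-1.3,"ty":2.8}
    - {"tx":-1.3,"ty":2.8}
  hand: 1

```text
invalid input at $.moves[0]: expected keys tx, ty, tz, roll
```

```bash
python3 - <<'E'
from h import *
o=ctrl.get_obs();print(o["time"],o["qpos"].round(3),o["tool_pos"].round(1),o["ft_force"].round(1),o["grip_width"])
a,b=np.array([.3,1.521]),o["qpos"][1:3]
# r_in-plane = c + L1 sin q2 + L2 sin(q2+q3); z = z0+L1cos q2+L2cos(q2+q3)
def r(p): return np.sqrt(p[0]**2+p[1]**2-36.7**2)
f=lambda q:(np.sin(q[0]),np.sin(q[0]+q[1]),np.cos(q[0]),np.cos(q[0]+q[1]))
A,B=f(a),f(b);p0=np.array([237.6,-496,231.3]);p1=o["tool_pos"]
M=np.array([[B[0]-A[0],B[1]-A[1]],[B[2]-A[2],B[3]-A[3]]])
L=np.linalg.solve(M,[r(p1)-r(p0),p1[2]-p0[2]]);print("L",L,"c",r(p0)-L@A[:2],"z0",p0[2]-L@A[2:])
E
```

```text
0.1 [-1.191  0.3    1.521  0.     1.321 -0.067] [ 237.6 -495.8  230.8] [ 0.2 -0.1  0.2] 85.25568814496626
L [-75.64911801 592.61209866] c -3.0568717593113206 z0 450.3018862363663
```

>>> step_arm:
  moves:
    - {"tx":-1.3,"ty":2.8,"tz":0,"roll":0}
    - {"tx":-1.3,"ty":2.8,"tz":0,"roll":0}
    - {"tx":-1.3,"ty":2.8,"tz":0,"roll":0}
    - {"tx":-1.3,"ty":2.8,"tz":0,"roll":0}
    - {"tx":-1.3,"ty":2.8,"tz":0,"roll":0}
    - {"tx":-1.3,"ty":2.8,"tz":0,"roll":0}
    - {"tx":-1.3,"ty":2.8,"tz":0,"roll":0}
    - {"tx":-1.3,"ty":2.8,"tz":0,"roll":0}
  hand: 1

```text
time: 0.9
tool_pos: [133.1, -270.7, 231.0]
ee_rot: [[0.902, 0.432, -0.0], [0.432, -0.902, 0.0], [0.0, -0.0, -1.0]]
ft_force: [0.3, -0.6, 1.4]
grip_width: -0.4
gripper_force: 0.0
```

```bash
python3 - <<'E'
from h import *
o=ctrl.get_obs();print(o["time"],o["qpos"].round(3),o["tool_pos"].round(1),o["ft_force"].round(1),o["grip_width"],np.hypot(*o["tool_pos"][:2]))
a,b=np.array([.3,1.521]),o["qpos"][1:3]
def r(p): return np.sqrt(p[0]**2+p[1]**2-36.7**2)
f=lambda q:(np.sin(q[0]),np.sin(q[0]+q[1]),np.cos(q[0]),np.cos(q[0]+q[1]))
A,B=f(a),f(b);p0=np.array([237.6,-496,231.3]);p1=o["tool_pos"]
M=np.array([[B[0]-A[0],B[1]-A[1]],[B[2]-A[2],B[3]-A[3]]])
L=np.linalg.solve(M,[r(p1)-r(p0),p1[2]-p0[2]]);print("L",L,"c",r(p0)-L@A[:2],"z0",p0[2]-L@A[2:])
E
```

```text
0.9 [-1.235 -0.296  2.119  0.     1.319 -0.112] [ 133.1 -270.7  231. ] [ 0.3 -0.6  1.4] -0.3565374030277712 301.68962204581504
L [424.41950658 476.71022433] c -38.54433187970096 z0 -56.12937215626488
```

>>> step_arm:
  moves:
    - {"tx":-1.4,"ty":2.9,"tz":0,"roll":0}
    - {"tx":-1.4,"ty":2.9,"tz":0,"roll":0}
    - {"tx":-1.4,"ty":2.9,"tz":0,"roll":0}
    - {"tx":2.6,"ty":1.6,"tz":0,"roll":8.5}
    - {"tx":2.4,"ty":1.9,"tz":0,"roll":8.5}
    - {"tx":2.0,"ty":2.2,"tz":0,"roll":8.5}
    - {"tx":1.7,"ty":2.5,"tz":0,"roll":8.5}
    - {"tx":1.3,"ty":2.8,"tz":0,"roll":8.5}

```text
time: 1.7
tool_pos: [192.0, -73.9, 231.3]
ee_rot: [[0.368, 0.93, 0.0], [0.93, -0.368, -0.0], [-0.0, 0.0, -1.0]]
ft_force: [0.6, -0.0, -0.2]
grip_width: 0.2
gripper_force: 0.0
```

```bash
python3 - <<'E'
from h import *
o=ctrl.get_obs();print(o["time"],o["qpos"].round(3),o["tool_pos"].round(1),o["ft_force"].round(1),np.hypot(*o["tool_pos"][:2]))
a=snapshot("side")[0];b=snapshot("top")[0]
cv2.imwrite("pics/a1.png",np.hstack([a[:320,280:],b[200:,160:][:220].copy() if 0 else cv2.copyMakeBorder(b[200:,160:],0,100,0,0,0)]))
E
```

```text
1.7 [-0.546 -0.591  2.289  0.     1.443 -0.17 ] [192.  -73.9 231.3] [ 0.6 -0.  -0.2] 205.75576154112085
```

View pics/a1.png

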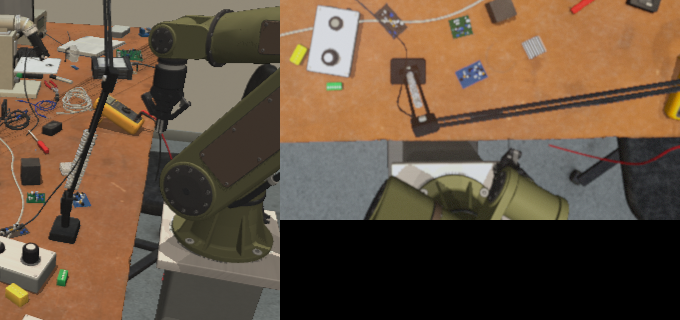

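The wrist (about (165,40) in the left panel) is well inside the lamp post and boom, and clear of the base. I continue the arc.

>>> step_arm:
  moves:
    - {"tx":0.9,"ty":2.9,"tz":0,"roll":8.5}
    - {"tx":0.4,"ty":3.0,"tz":0,"roll":8.5}
    - {"tx":0,"ty":3.0,"tz":0,"roll":8.5}
    - {"tx":-0.5,"ty":3.0,"tz":0,"roll":8.5}
    - {"tx":-0.9,"ty":2.9,"tz":0,"roll":8.5}
    - {"tx":-1.3,"ty":2.7,"tz":0,"roll":8.5}
    - {"tx":-1.7,"ty":2.5,"tz":0,"roll":8.5}
    - {"tx":-2.0,"ty":2.2,"tz":0,"roll":8.5}

```text
time: 2.6
tool_pos: [140.1, 147.5, 231.2]
ee_rot: [[-0.723, 0.691, 0.0], [0.691, 0.723, 0.0], [-0.0, 0.0, -1.0]]
ft_force: [0.5, 1.1, -0.6]
grip_width: 0.2
gripper_force: 0.0
```

```bash
python3 - <<'E'
from h import *
o=ctrl.get_obs();print(o["time"],o["qpos"].round(3),o["tool_pos"].round(1),o["ft_force"].round(1),np.hypot(*o["tool_pos"][:2]))
E
```

```text
2.6 [ 0.63  -0.599  2.293 -0.     1.447 -0.178] [140.1 147.5 231.2] [ 0.5  1.1 -0.6] 203.40394185241365
```

>>> step_arm:
  moves:
    - {"tx":3.6,"ty":3.6,"tz":0,"roll":-7}
    - {"tx":3.6,"ty":3.6,"tz":0,"roll":-7}
    - {"tx":3.6,"ty":3.6,"tz":0,"roll":-7}
    - {"tx":3.6,"ty":3.6,"tz":0,"roll":-7}
    - {"tx":3.6,"ty":3.6,"tz":0,"roll":-7}
    - {"tx":3.0,"ty":-0.4,"tz":0,"roll":-7}
    - {"tx":3.0,"ty":-0.4,"tz":0,"roll":-7}
    - {"tx":3.0,"ty":-0.4,"tz":0,"roll":-7}
  hand: -0.4

```text
time: 3.4
tool_pos: [408.0, 309.3, 230.8]
ee_rot: [[0.174, 0.985, -0.001], [0.985, -0.174, -0.001], [-0.001, -0.001, -1.0]]
ft_force: [-0.0, 0.3, 0.5]
grip_width: 59.6
gripper_force: 0.0
```

```bash
python3 - <<'E'
from h import *
o=ctrl.get_obs();print(o["time"],o["qpos"].round(3),o["tool_pos"].round(1),o["ft_force"].round(1),o["grip_width"])
c=camera_model("wrist");p,d=snapshot("wrist");np.savez("w1.npz",p=p,d=d);cv2.imwrite("pics/w1.png",p)
R=np.array(c["R"]);print(-R.T@np.array(c["t"]).ravel(),R.round(3).tolist())
import pickle;pickle.dump(c,open("w1.pkl","wb"))
E
```

```text
3.4 [ 0.577  0.216  1.627 -0.     1.299  0.752] [408.  309.3 230.8] [-0.   0.3  0.5] 59.58829651621623
[421.42821636 379.57818614 372.80059325] [[0.985, -0.175, -0.001], [-0.168, -0.945, 0.282], [-0.05, -0.277, -0.96]]
```

View pics/w1.png

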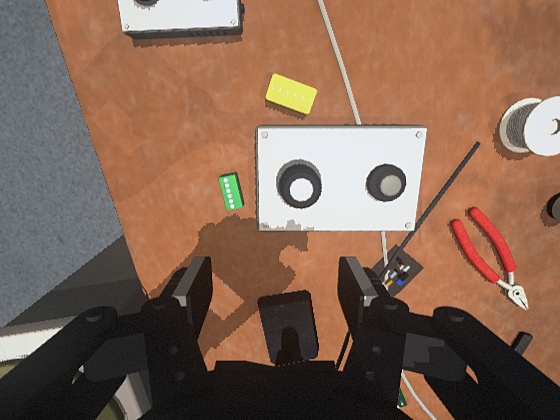

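The wrist view shows the timer panel from (258,126) to (425,231), the knob's white top disc at about (301,190) and the button cap at about (391,183). I measure both from depth.

```bash
python3 - <<'E'
from h import *;import pickle
c=pickle.load(open("w1.pkl","rb"));z=np.load("w1.npz");p,d=z["p"],z["d"];W=cloud(c,d)
s=W[120:240,250:435].reshape(-1,3);g=p[120:240,250:435].reshape(-1,3).astype(int)
m=(abs(s[:,2]-48)<5)&(g.min(1)>150)
print("panel z",np.median(s[m][:,2]),cv2.minAreaRect(s[m][:,:2].astype(np.float32)))
for n,lo,hi,u0,u1 in(("knob",83,92,270,330),("btn",66,75,360,412)):
    w=W[150:220,u0:u1].reshape(-1,3);w=w[(w[:,2]>lo)&(w[:,2]<hi)]
    print(n,len(w),w.mean(0).round(1),cv2.minEnclosingCircle(w[:,:2].astype(np.float32)),np.median(w,0))
for n,u,v,zz in(("k",301,190,86),("b",391,183,70)):print(n,onplane(c,u,v,zz).round(1))
E
```

```text
panel z 47.8674681325475 ((475.6035461425781, 304.68780517578125), (107.3459243774414, 167.4658966064453), 79.89291381835938)
knob 1182 [433.6 313.7  85.4] ((433.6067810058594, 313.1611022949219), 18.540616989135742) [433.6034844  313.81980041  85.55781482]
btn 360 [519.8 298.2  68.1] ((520.19287109375, 297.84210205078125), 10.619346618652344) [519.87562431 298.12150135  68.15287671]
k [433.7 312.1  86. ]
b [520.4 300.   70. ]
```

>>> step_arm:
  moves:
    - {"tx":0.6,"ty":0.1,"tz":-3,"roll":0}
    - {"tx":0.6,"ty":0.1,"tz":-3,"roll":0}
    - {"tx":0.6,"ty":0.1,"tz":-3,"roll":0}
    - {"tx":0.4,"ty":0.1,"tz":-2,"roll":0}
    - {"tx":0.36,"ty":0,"tz":-2,"roll":0}
    - {"tx":0,"ty":0,"tz":0,"roll":0}
    - {"tx":0,"ty":0,"tz":0,"roll":0}
    - {"tx":0,"ty":0,"tz":0,"roll":0}

```text
time: 4.25
tool_pos: [432.2, 314.3, 102.6]
ee_rot: [[0.168, 0.986, 0.001], [0.986, -0.168, 0.001], [0.001, 0.001, -1.0]]
ft_force: [-0.3, -0.3, -0.3]
grip_width: 59.8
gripper_force: 0.0
```

```bash
cat > s.py <<'E'
from h import *
o=ctrl.get_obs();R=o["ee_rot"]
print("t",round(o["time"],2),"p",o["tool_pos"].round(2),"yaw",np.degrees(np.arctan2(R[1,1],R[0,1])).round(2),"F",o["ft_force"].round(2),"T",o["torque"].round(3),"w",round(o["grip_width"],2),"g",round(o["gripper_force"],2),"q6",o["qpos"][5].round(3))
E
python3 s.py
```

```text
t 4.25 p [432.23 314.34 102.62] yaw -9.68 F [-0.26 -0.33 -0.31] T [ 0.061 -0.011  0.018] w 59.75 g 0.0 q6 0.729
```

>>> step_arm:
  moves:
    - {"tx":0.14,"ty":-0.1,"tz":-0.9,"roll":0}
    - {"tx":0,"ty":0,"tz":-1,"roll":0}
    - {"tx":0,"ty":0,"tz":-1,"roll":0}
    - {"tx":0,"ty":0,"tz":-1,"roll":0}
    - {"tx":0,"ty":0,"tz":-1,"roll":0}
    - {"tx":0,"ty":0,"tz":0,"roll":0}
    - {"tx":0,"ty":0,"tz":0,"roll":0}
    - {"tx":0,"ty":0,"tz":0,"roll":0}

```text
time: 5.05
tool_pos: [433.3, 313.6, 52.8]
ee_rot: [[0.167, 0.986, 0.001], [0.986, -0.167, 0.0], [0.0, 0.001, -1.0]]
ft_force: [-0.7, 0.2, 0.9]
grip_width: 60.1
gripper_force: 0.0
```

>>> step_arm:
  moves:
    - {"tx":0,"ty":0,"tz":0,"roll":0}
    - {"tx":0,"ty":0,"tz":0,"roll":0}
    - {"tx":0,"ty":0,"tz":0,"roll":0}
    - {"tx":0,"ty":0,"tz":0,"roll":0}
    - {"tx":0,"ty":0,"tz":0,"roll":0}
    - {"tx":0,"ty":0,"tz":0,"roll":0}
    - {"tx":0,"ty":0,"tz":0,"roll":0}
    - {"tx":0,"ty":0,"tz":0,"roll":0}
  hand: 0.06

```text
time: 5.85
tool_pos: [433.1, 313.4, 52.4]
ee_rot: [[0.167, 0.986, -0.0], [0.986, -0.167, 0.0], [0.0, -0.0, -1.0]]
ft_force: [0.3, -0.5, -0.1]
grip_width: 40.3
gripper_force: 0.0
```

```bash
python3 s.py
```

```text
t 5.85 p [433.11 313.43  52.44] yaw -9.64 F [ 0.26 -0.53 -0.11] T [ 0.038  0.016 -0.012] w 40.29 g 0.0 q6 0.726
```

>>> step_arm:
  moves:
    - {"tx":0,"ty":0,"tz":0,"roll":0}
    - {"tx":0,"ty":0,"tz":0,"roll":0}
    - {"tx":0,"ty":0,"tz":0,"roll":0}
    - {"tx":0,"ty":0,"tz":0,"roll":0}
    - {"tx":0,"ty":0,"tz":0,"roll":0}
    - {"tx":0,"ty":0,"tz":0,"roll":0}
    - {"tx":0,"ty":0,"tz":0,"roll":0}
    - {"tx":0,"ty":0,"tz":0,"roll":0}
  hand: 0.12

```text
time: 6.65
tool_pos: [433.1, 313.4, 52.5]
ee_rot: [[0.167, 0.986, -0.0], [0.986, -0.167, 0.0], [-0.0, -0.0, -1.0]]
ft_force: [-3.7, -0.5, 2.8]
grip_width: 37.5
gripper_force: 8.3
```

```bash
python3 s.py
```

```text
t 6.65 p [433.05 313.42  52.46] yaw -9.64 F [-3.74 -0.49  2.8 ] T [0.007 0.633 0.003] w 37.51 g 8.27 q6 0.726
```

>>> step_arm:
  moves:
    - {"tx":-0.05,"ty":0,"tz":0,"roll":0}
    - {"tx":0,"ty":0,"tz":0,"roll":0}
    - {"tx":0,"ty":0,"tz":0,"roll":0}
    - {"tx":0,"ty":0,"tz":0,"roll":0}
    - {"tx":0,"ty":0,"tz":0,"roll":0}
    - {"tx":0,"ty":0,"tz":0,"roll":0}
    - {"tx":0,"ty":0,"tz":0,"roll":0}
    - {"tx":0,"ty":0,"tz":0,"roll":0}
  hand: 0.14

```text
time: 7.45
tool_pos: [432.9, 313.4, 52.6]
ee_rot: [[0.167, 0.986, 0.001], [0.986, -0.167, 0.0], [0.0, 0.001, -1.0]]
ft_force: [5.6, -1.2, 3.0]
grip_width: 37.5
gripper_force: 28.0
```

```bash
python3 s.py
```

```text
t 7.45 p [432.92 313.44  52.58] yaw -9.64 F [ 5.63 -1.21  2.98] T [-0.089 -0.776  0.068] w 37.45 g 27.97 q6 0.727
```

>>> step_arm:
  moves:
    - {"tx":0.02,"ty":0,"tz":0,"roll":0}
    - {"tx":0,"ty":0,"tz":0,"roll":0}
    - {"tx":0,"ty":0,"tz":0,"roll":0}
    - {"tx":0,"ty":0,"tz":0,"roll":0}
    - {"tx":0,"ty":0,"tz":0,"roll":1}
    - {"tx":0,"ty":0,"tz":0,"roll":1}
    - {"tx":0,"ty":0,"tz":0,"roll":0}
    - {"tx":0,"ty":0,"tz":0,"roll":0}
  hand: 0.13

```text
time: 8.25
tool_pos: [432.9, 313.4, 52.6]
ee_rot: [[0.132, 0.991, 0.0], [0.991, -0.132, 0.0], [0.0, 0.0, -1.0]]
ft_force: [3.8, -1.5, 4.9]
grip_width: 37.5
gripper_force: 28.2
```

```bash
python3 s.py
```

```text
t 8.25 p [432.88 313.44  52.58] yaw -7.59 F [ 3.83 -1.53  4.94] T [-0.2   -0.712  0.027] w 37.54 g 28.15 q6 0.691
```

>>> step_arm:
  moves:
    - {"tx":0,"ty":0,"tz":0,"roll":1}
    - {"tx":0,"ty":0,"tz":0,"roll":1}
    - {"tx":0,"ty":0,"tz":0,"roll":1}
    - {"tx":0,"ty":0,"tz":0,"roll":0}
    - {"tx":0,"ty":0,"tz":0,"roll":0}
    - {"tx":0,"ty":0,"tz":0,"roll":0}
    - {"tx":0,"ty":0,"tz":0,"roll":0}
    - {"tx":0,"ty":0,"tz":0,"roll":0}

```text
time: 9.05
tool_pos: [432.9, 313.4, 52.5]
ee_rot: [[0.081, 0.997, 0.0], [0.997, -0.081, 0.0], [0.0, 0.0, -1.0]]
ft_force: [5.6, -0.1, 7.1]
grip_width: 37.5
gripper_force: 28.4
```

```bash
python3 s.py
```

```text
t 9.05 p [432.85 313.42  52.5 ] yaw -4.63 F [ 5.57 -0.07  7.15] T [-0.133 -0.793 -0.069] w 37.5 g 28.41 q6 0.639
```

>>> step_arm:
  moves:
    - {"tx":0,"ty":0,"tz":0,"roll":0}
    - {"tx":0,"ty":0,"tz":0,"roll":0}
    - {"tx":0,"ty":0,"tz":0,"roll":0}
    - {"tx":0,"ty":0,"tz":0,"roll":0}
    - {"tx":0,"ty":0,"tz":0,"roll":0}
    - {"tx":0,"ty":0,"tz":0,"roll":1}
    - {"tx":0,"ty":0,"tz":0,"roll":1}
    - {"tx":0,"ty":0,"tz":0,"roll":0}
  hand: 0.12

```text
time: 9.85
tool_pos: [432.8, 313.4, 52.5]
ee_rot: [[0.045, 0.999, 0.0], [0.999, -0.045, 0.0], [0.0, 0.0, -1.0]]
ft_force: [5.2, -0.3, 2.6]
grip_width: 37.3
gripper_force: 12.8
```

```bash
python3 s.py
```

```text
t 9.85 p [432.82 313.43  52.46] yaw -2.59 F [ 5.22 -0.28  2.58] T [-0.058 -0.82   0.057] w 37.34 g 12.84 q6 0.603
```

>>> step_arm:
  moves:
    - {"tx":0,"ty":0,"tz":0,"roll":0}
    - {"tx":0,"ty":0,"tz":0,"roll":0}
    - {"tx":0,"ty":0,"tz":0,"roll":0}
    - {"tx":0,"ty":0,"tz":0,"roll":1}
    - {"tx":0,"ty":0,"tz":0,"roll":1}
    - {"tx":0,"ty":0,"tz":0,"roll":1}
    - {"tx":0,"ty":0,"tz":0,"roll":0}
    - {"tx":0,"ty":0,"tz":0,"roll":0}
  hand: 0.125

```text
time: 10.65
tool_pos: [432.8, 313.4, 52.5]
ee_rot: [[-0.007, 1.0, 0.0], [1.0, 0.007, 0.0], [0.0, 0.0, -1.0]]
ft_force: [5.4, -0.5, 1.4]
grip_width: 37.3
gripper_force: 12.9
```

```bash
python3 s.py
```

```text
t 10.65 p [432.8  313.44  52.47] yaw 0.38 F [ 5.44 -0.53  1.38] T [-0.044 -0.715  0.06 ] w 37.26 g 12.94 q6 0.552
```

>>> step_arm:
  moves:
    - {"tx":0,"ty":0,"tz":0,"roll":1}
    - {"tx":0,"ty":0,"tz":0,"roll":1}
    - {"tx":0,"ty":0,"tz":0,"roll":1}
    - {"tx":0,"ty":0,"tz":0,"roll":0}
    - {"tx":0,"ty":0,"tz":0,"roll":0}
    - {"tx":0,"ty":0,"tz":0,"roll":0}
    - {"tx":0,"ty":0,"tz":0,"roll":0}
    - {"tx":0,"ty":0,"tz":0,"roll":0}

```text
time: 11.45
tool_pos: [432.8, 313.4, 52.4]
ee_rot: [[-0.059, 0.998, -0.0], [0.998, 0.059, -0.0], [-0.0, -0.0, -1.0]]
ft_force: [3.7, -0.1, 7.9]
grip_width: 37.4
gripper_force: 13.3
```

```bash
python3 s.py
```

```text
t 11.45 p [432.76 313.43  52.45] yaw 3.38 F [ 3.68 -0.09  7.91] T [ 0.075 -0.549  0.068] w 37.38 g 13.3 q6 0.499
```

>>> step_arm:
  moves:
    - {"tx":0,"ty":0,"tz":0,"roll":1}
    - {"tx":0,"ty":0,"tz":0,"roll":1}
    - {"tx":0,"ty":0,"tz":0,"roll":1}
    - {"tx":0,"ty":0,"tz":0,"roll":0}
    - {"tx":0,"ty":0,"tz":0,"roll":0}
    - {"tx":0,"ty":0,"tz":0,"roll":0}
    - {"tx":0,"ty":0,"tz":0,"roll":0}
    - {"tx":0,"ty":0,"tz":0,"roll":0}

```text
time: 12.25
tool_pos: [432.8, 313.4, 52.5]
ee_rot: [[-0.111, 0.994, -0.0], [0.994, 0.111, -0.0], [-0.0, -0.0, -1.0]]
ft_force: [3.1, -0.3, 3.6]
grip_width: 37.3
gripper_force: 13.0
```

```bash
python3 s.py
```

```text
t 12.25 p [432.75 313.44  52.49] yaw 6.39 F [ 3.07 -0.26  3.63] T [-0.078 -0.461  0.097] w 37.32 g 12.96 q6 0.447
```

>>> step_arm:
  moves:
    - {"tx":0,"ty":0,"tz":0,"roll":1}
    - {"tx":0,"ty":0,"tz":0,"roll":1}
    - {"tx":0,"ty":0,"tz":0,"roll":1}
    - {"tx":0,"ty":0,"tz":0,"roll":1}
    - {"tx":0,"ty":0,"tz":0,"roll":0}
    - {"tx":0,"ty":0,"tz":0,"roll":0}
    - {"tx":0,"ty":0,"tz":0,"roll":0}
    - {"tx":0,"ty":0,"tz":0,"roll":0}

```text
time: 13.05
tool_pos: [432.7, 313.4, 52.5]
ee_rot: [[-0.18, 0.984, -0.0], [0.984, 0.18, 0.0], [0.0, -0.0, -1.0]]
ft_force: [4.6, 0.3, 3.6]
grip_width: 37.8
gripper_force: 13.2
```

```bash
python3 s.py
```

```text
t 13.05 p [432.7  313.41  52.45] yaw 10.36 F [4.59 0.3  3.64] T [ 0.029 -0.548 -0.151] w 37.81 g 13.15 q6 0.377
```

>>> step_arm:
  moves:
    - {"tx":0,"ty":0,"tz":0,"roll":1}
    - {"tx":0,"ty":0,"tz":0,"roll":1}
    - {"tx":0,"ty":0,"tz":0,"roll":1}
    - {"tx":0,"ty":0,"tz":0,"roll":1}
    - {"tx":0,"ty":0,"tz":0,"roll":0}
    - {"tx":0,"ty":0,"tz":0,"roll":0}
    - {"tx":0,"ty":0,"tz":0,"roll":0}
    - {"tx":0,"ty":0,"tz":0,"roll":0}

```text
time: 13.85
tool_pos: [432.6, 313.4, 52.5]
ee_rot: [[-0.248, 0.969, -0.0], [0.969, 0.248, -0.0], [0.0, -0.0, -1.0]]
ft_force: [3.2, -0.2, 4.4]
grip_width: 37.6
gripper_force: 13.0
```

```bash
python3 s.py
```

```text
t 13.85 p [432.64 313.4   52.45] yaw 14.37 F [ 3.16 -0.21  4.41] T [-0.11  -0.476 -0.104] w 37.6 g 13.05 q6 0.307
```

>>> step_arm:
  moves:
    - {"tx":0,"ty":0,"tz":0,"roll":1}
    - {"tx":0,"ty":0,"tz":0,"roll":1}
    - {"tx":0,"ty":0,"tz":0,"roll":1}
    - {"tx":0,"ty":0,"tz":0,"roll":1}
    - {"tx":0,"ty":0,"tz":0,"roll":0}
    - {"tx":0,"ty":0,"tz":0,"roll":0}
    - {"tx":0,"ty":0,"tz":0,"roll":0}
    - {"tx":0,"ty":0,"tz":0,"roll":0}

```text
time: 14.65
tool_pos: [432.6, 313.4, 52.5]
ee_rot: [[-0.315, 0.949, -0.0], [0.949, 0.315, -0.0], [0.0, -0.0, -1.0]]
ft_force: [0.1, 0.0, 9.4]
grip_width: 37.7
gripper_force: 13.5
```

```bash
python3 s.py
```

```text
t 14.65 p [432.59 313.39  52.47] yaw 18.37 F [0.11 0.02 9.41] T [ 0.062 -0.133  0.001] w 37.69 g 13.47 q6 0.237
```

>>> step_arm:
  moves:
    - {"tx":0,"ty":0,"tz":0,"roll":1}
    - {"tx":0,"ty":0,"tz":0,"roll":1}
    - {"tx":0,"ty":0,"tz":0,"roll":1}
    - {"tx":0,"ty":0,"tz":0,"roll":0}
    - {"tx":0,"ty":0,"tz":0,"roll":0}
    - {"tx":0,"ty":0,"tz":0,"roll":0}
    - {"tx":0,"ty":0,"tz":0,"roll":0}
    - {"tx":0,"ty":0,"tz":0,"roll":0}

```text
time: 15.45
tool_pos: [432.6, 313.4, 52.5]
ee_rot: [[-0.365, 0.931, -0.001], [0.931, 0.365, -0.0], [0.0, -0.001, -1.0]]
ft_force: [2.0, -0.5, 5.0]
grip_width: 37.8
gripper_force: 13.1
```

```bash
python3 s.py
```

```text
t 15.45 p [432.56 313.41  52.47] yaw 21.38 F [ 2.03 -0.54  5.01] T [-0.156 -0.238  0.034] w 37.77 g 13.07 q6 0.185
```

>>> step_arm:
  moves:
    - {"tx":0,"ty":0,"tz":0,"roll":1}
    - {"tx":0,"ty":0,"tz":0,"roll":1}
    - {"tx":0,"ty":0,"tz":0,"roll":1}
    - {"tx":0,"ty":0,"tz":0,"roll":0}
    - {"tx":0,"ty":0,"tz":0,"roll":0}
    - {"tx":0,"ty":0,"tz":0,"roll":0}
    - {"tx":0,"ty":0,"tz":0,"roll":0}
    - {"tx":0,"ty":0,"tz":0,"roll":0}

```text
time: 16.25
tool_pos: [432.5, 313.4, 52.5]
ee_rot: [[-0.413, 0.911, -0.001], [0.911, 0.413, -0.0], [0.0, -0.001, -1.0]]
ft_force: [-0.1, 0.1, 9.6]
grip_width: 37.6
gripper_force: 13.5
```

```bash
python3 s.py
```

```text
t 16.25 p [432.53 313.4   52.47] yaw 24.39 F [-0.07  0.06  9.58] T [ 0.038 -0.091  0.1  ] w 37.58 g 13.48 q6 0.133
```

>>> step_arm:
  moves:
    - {"tx":0,"ty":0,"tz":0,"roll":1}
    - {"tx":0,"ty":0,"tz":0,"roll":1}
    - {"tx":0,"ty":0,"tz":0,"roll":1}
    - {"tx":0,"ty":0,"tz":0,"roll":0}
    - {"tx":0,"ty":0,"tz":0,"roll":0}
    - {"tx":0,"ty":0,"tz":0,"roll":0}
    - {"tx":0,"ty":0,"tz":0,"roll":0}
    - {"tx":0,"ty":0,"tz":0,"roll":0}

```text
time: 17.05
tool_pos: [432.5, 313.3, 52.5]
ee_rot: [[-0.46, 0.888, -0.001], [0.888, 0.46, -0.0], [0.0, -0.001, -1.0]]
ft_force: [1.6, -1.1, 6.6]
grip_width: 37.7
gripper_force: 13.2
```

```bash
python3 s.py
```

```text
t 17.05 p [432.51 313.35  52.46] yaw 27.39 F [ 1.65 -1.07  6.63] T [-0.144 -0.155  0.181] w 37.71 g 13.17 q6 0.08
```

>>> step_arm:
  moves:
    - {"tx":0,"ty":0,"tz":0,"roll":1}
    - {"tx":0,"ty":0,"tz":0,"roll":1}
    - {"tx":0,"ty":0,"tz":0,"roll":1}
    - {"tx":0,"ty":0,"tz":0,"roll":0}
    - {"tx":0,"ty":0,"tz":0,"roll":0}
    - {"tx":0,"ty":0,"tz":0,"roll":0}
    - {"tx":0,"ty":0,"tz":0,"roll":0}
    - {"tx":0,"ty":0,"tz":0,"roll":0}

```text
time: 17.85
tool_pos: [432.5, 313.4, 52.5]
ee_rot: [[-0.505, 0.863, -0.001], [0.863, 0.505, -0.0], [0.0, -0.001, -1.0]]
ft_force: [-0.2, -0.2, 10.2]
grip_width: 37.9
gripper_force: 13.5
```

```bash
python3 s.py
```

```text
t 17.85 p [432.5  313.36  52.48] yaw 30.35 F [-0.19 -0.17 10.23] T [-0.036  0.035 -0.252] w 37.93 g 13.48 q6 0.028
```

>>> step_arm:
  moves:
    - {"tx":0,"ty":0,"tz":0,"roll":1}
    - {"tx":0,"ty":0,"tz":0,"roll":1}
    - {"tx":0,"ty":0,"tz":0,"roll":1}
    - {"tx":0,"ty":0,"tz":0,"roll":0}
    - {"tx":0,"ty":0,"tz":0,"roll":0}
    - {"tx":0,"ty":0,"tz":0,"roll":0}
    - {"tx":0,"ty":0,"tz":0,"roll":0}
    - {"tx":0,"ty":0,"tz":0,"roll":0}

```text
time: 18.65
tool_pos: [432.3, 313.5, 52.3]
ee_rot: [[-0.55, 0.835, -0.001], [0.835, 0.55, 0.0], [0.001, -0.001, -1.0]]
ft_force: [-0.8, 1.2, 6.8]
grip_width: 38.1
gripper_force: 13.4
```

```bash
python3 s.py
```

```text
t 18.65 p [432.3  313.51  52.34] yaw 33.35 F [-0.84  1.19  6.78] T [ 0.155  0.144 -0.305] w 38.05 g 13.38 q6 -0.024
```

>>> step_arm:
  moves:
    - {"tx":0,"ty":0,"tz":0,"roll":1}
    - {"tx":0,"ty":0,"tz":0,"roll":1}
    - {"tx":0,"ty":0,"tz":0,"roll":1}
    - {"tx":0,"ty":0,"tz":0,"roll":0}
    - {"tx":0,"ty":0,"tz":0,"roll":0}
    - {"tx":0,"ty":0,"tz":0,"roll":0}
    - {"tx":0,"ty":0,"tz":0,"roll":0}
    - {"tx":0,"ty":0,"tz":0,"roll":0}

```text
time: 19.45
tool_pos: [432.4, 313.4, 52.2]
ee_rot: [[-0.593, 0.805, -0.001], [0.805, 0.593, -0.0], [0.0, -0.001, -1.0]]
ft_force: [-4.4, 2.1, 4.4]
grip_width: 37.7
gripper_force: 13.1
```

```bash
python3 s.py
```

```text
t 19.45 p [432.36 313.4   52.22] yaw 36.36 F [-4.37  2.09  4.36] T [ 0.323  0.783 -0.501] w 37.74 g 13.14 q6 -0.076
```

The torque of -0.50 N m is well above the 0.25 N m of a click, so this is the stop. Passing here I felt rests near yaw -9.6 (start), 8 and 28.5 (stop). Now clockwise.

>>> step_arm:
  moves:
    - {"tx":0,"ty":0,"tz":0,"roll":-1}
    - {"tx":0,"ty":0,"tz":0,"roll":-1}
    - {"tx":0,"ty":0,"tz":0,"roll":-1}
    - {"tx":0,"ty":0,"tz":0,"roll":0}
    - {"tx":0,"ty":0,"tz":0,"roll":0}
    - {"tx":0,"ty":0,"tz":0,"roll":0}
    - {"tx":0,"ty":0,"tz":0,"roll":0}
    - {"tx":0,"ty":0,"tz":0,"roll":0}

```text
time: 20.25
tool_pos: [432.4, 313.4, 52.2]
ee_rot: [[-0.55, 0.835, -0.001], [0.835, 0.55, -0.0], [0.0, -0.001, -1.0]]
ft_force: [-4.1, 2.9, 4.1]
grip_width: 37.4
gripper_force: 13.1
```

```bash
python3 s.py
```

```text
t 20.25 p [432.41 313.44  52.23] yaw 33.39 F [-4.13  2.89  4.1 ] T [0.391 0.833 0.111] w 37.45 g 13.12 q6 -0.024
```

>>> step_arm:
  moves:
    - {"tx":0,"ty":0,"tz":0,"roll":-1}
    - {"tx":0,"ty":0,"tz":0,"roll":-1}
    - {"tx":0,"ty":0,"tz":0,"roll":-1}
    - {"tx":0,"ty":0,"tz":0,"roll":0}
    - {"tx":0,"ty":0,"tz":0,"roll":0}
    - {"tx":0,"ty":0,"tz":0,"roll":0}
    - {"tx":0,"ty":0,"tz":0,"roll":0}
    - {"tx":0,"ty":0,"tz":0,"roll":0}

```text
time: 21.05
tool_pos: [432.7, 313.1, 52.2]
ee_rot: [[-0.505, 0.863, -0.001], [0.863, 0.505, -0.001], [-0.0, -0.001, -1.0]]
ft_force: [-2.5, -4.8, 0.7]
grip_width: 38.1
gripper_force: 13.0
```

```bash
python3 s.py
```

```text
t 21.05 p [432.67 313.08  52.23] yaw 30.36 F [-2.5  -4.82  0.74] T [-0.718  0.599  0.374] w 38.09 g 12.99 q6 0.028
```

>>> step_arm:
  moves:
    - {"tx":0,"ty":0,"tz":0,"roll":-1}
    - {"tx":0,"ty":0,"tz":0,"roll":-1}
    - {"tx":0,"ty":0,"tz":0,"roll":-1}
    - {"tx":0,"ty":0,"tz":0,"roll":0}
    - {"tx":0,"ty":0,"tz":0,"roll":0}
    - {"tx":0,"ty":0,"tz":0,"roll":0}
    - {"tx":0,"ty":0,"tz":0,"roll":0}
    - {"tx":0,"ty":0,"tz":0,"roll":0}

```text
time: 21.85
tool_pos: [432.7, 313.0, 52.2]
ee_rot: [[-0.459, 0.888, -0.001], [0.888, 0.459, -0.001], [-0.0, -0.001, -1.0]]
ft_force: [-3.6, -4.1, 2.9]
grip_width: 37.6
gripper_force: 13.5
```

```bash
python3 s.py
```

```text
t 21.85 p [432.69 313.03  52.23] yaw 27.34 F [-3.6  -4.14  2.94] T [-0.692  0.602  0.07 ] w 37.56 g 13.46 q6 0.081
```

>>> step_arm:
  moves:
    - {"tx":0,"ty":0,"tz":0,"roll":-1}
    - {"tx":0,"ty":0,"tz":0,"roll":-1}
    - {"tx":0,"ty":0,"tz":0,"roll":-1}
    - {"tx":0,"ty":0,"tz":0,"roll":0}
    - {"tx":0,"ty":0,"tz":0,"roll":0}
    - {"tx":0,"ty":0,"tz":0,"roll":0}
    - {"tx":0,"ty":0,"tz":0,"roll":0}
    - {"tx":0,"ty":0,"tz":0,"roll":0}

```text
time: 22.65
tool_pos: [432.7, 313.0, 52.2]
ee_rot: [[-0.412, 0.911, -0.001], [0.911, 0.412, -0.001], [-0.0, -0.001, -1.0]]
ft_force: [-3.1, -4.1, 4.3]
grip_width: 37.5
gripper_force: 13.5
```

```bash
python3 s.py
```

```text
t 22.65 p [432.71 313.04  52.22] yaw 24.33 F [-3.12 -4.12  4.29] T [-0.679  0.591  0.069] w 37.53 g 13.45 q6 0.133
```

>>> step_arm:
  moves:
    - {"tx":0,"ty":0,"tz":0,"roll":-1}
    - {"tx":0,"ty":0,"tz":0,"roll":-1}
    - {"tx":0,"ty":0,"tz":0,"roll":-1}
    - {"tx":0,"ty":0,"tz":0,"roll":0}
    - {"tx":0,"ty":0,"tz":0,"roll":0}
    - {"tx":0,"ty":0,"tz":0,"roll":0}
    - {"tx":0,"ty":0,"tz":0,"roll":0}
    - {"tx":0,"ty":0,"tz":0,"roll":0}

```text
time: 23.45
tool_pos: [432.7, 313.1, 52.3]
ee_rot: [[-0.364, 0.932, -0.001], [0.932, 0.364, -0.001], [-0.0, -0.001, -1.0]]
ft_force: [-3.4, -4.7, 1.0]
grip_width: 37.9
gripper_force: 13.1
```

```bash
python3 s.py
```

```text
t 23.45 p [432.74 313.07  52.25] yaw 21.33 F [-3.38 -4.72  1.03] T [-0.877  0.62  -0.002] w 37.87 g 13.07 q6 0.186
```

>>> step_arm:
  moves:
    - {"tx":0,"ty":0,"tz":0,"roll":-1}
    - {"tx":0,"ty":0,"tz":0,"roll":-1}
    - {"tx":0,"ty":0,"tz":0,"roll":-1}
    - {"tx":0,"ty":0,"tz":0,"roll":0}
    - {"tx":0,"ty":0,"tz":0,"roll":0}
    - {"tx":0,"ty":0,"tz":0,"roll":0}
    - {"tx":0,"ty":0,"tz":0,"roll":0}
    - {"tx":0,"ty":0,"tz":0,"roll":0}

```text
time: 24.25
tool_pos: [432.8, 313.1, 52.2]
ee_rot: [[-0.314, 0.949, -0.001], [0.949, 0.314, -0.0], [-0.0, -0.001, -1.0]]
ft_force: [-1.8, -4.2, 1.7]
grip_width: 37.7
gripper_force: 13.4
```

```bash
python3 s.py
```

```text
t 24.25 p [432.75 313.07  52.24] yaw 18.32 F [-1.84 -4.17  1.72] T [-0.688  0.444 -0.12 ] w 37.67 g 13.38 q6 0.238
```

>>> step_arm:
  moves:
    - {"tx":0,"ty":0,"tz":0,"roll":-1}
    - {"tx":0,"ty":0,"tz":0,"roll":-1}
    - {"tx":0,"ty":0,"tz":0,"roll":-1}
    - {"tx":0,"ty":0,"tz":0,"roll":0}
    - {"tx":0,"ty":0,"tz":0,"roll":0}
    - {"tx":0,"ty":0,"tz":0,"roll":0}
    - {"tx":0,"ty":0,"tz":0,"roll":0}
    - {"tx":0,"ty":0,"tz":0,"roll":0}

```text
time: 25.05
tool_pos: [432.7, 313.1, 52.2]
ee_rot: [[-0.264, 0.965, -0.001], [0.965, 0.264, -0.0], [-0.0, -0.001, -1.0]]
ft_force: [-1.4, -6.2, -1.0]
grip_width: 37.8
gripper_force: 13.0
```

```bash
python3 s.py
```

```text
t 25.05 p [432.75 313.08  52.23] yaw 15.31 F [-1.4  -6.16 -0.96] T [-0.93   0.446 -0.13 ] w 37.76 g 13.0 q6 0.291
```

>>> step_arm:
  moves:
    - {"tx":0,"ty":0,"tz":0,"roll":-1}
    - {"tx":0,"ty":0,"tz":0,"roll":-1}
    - {"tx":0,"ty":0,"tz":0,"roll":-1}
    - {"tx":0,"ty":0,"tz":0,"roll":0}
    - {"tx":0,"ty":0,"tz":0,"roll":0}
    - {"tx":0,"ty":0,"tz":0,"roll":0}
    - {"tx":0,"ty":0,"tz":0,"roll":0}
    - {"tx":0,"ty":0,"tz":0,"roll":0}

```text
time: 25.85
tool_pos: [432.8, 313.1, 52.2]
ee_rot: [[-0.213, 0.977, -0.0], [0.977, 0.213, -0.001], [-0.0, -0.001, -1.0]]
ft_force: [-1.1, -4.5, -0.4]
grip_width: 37.9
gripper_force: 13.1
```

```bash
python3 s.py
```

```text
t 25.85 p [432.75 313.08  52.23] yaw 12.32 F [-1.09 -4.47 -0.41] T [-0.822  0.513 -0.006] w 37.87 g 13.07 q6 0.343
```

>>> step_arm:
  moves:
    - {"tx":0,"ty":-0.02,"tz":0,"roll":-1}
    - {"tx":0,"ty":0,"tz":0,"roll":-1}
    - {"tx":0,"ty":0,"tz":0,"roll":-1}
    - {"tx":0,"ty":0,"tz":0,"roll":0}
    - {"tx":0,"ty":0,"tz":0,"roll":0}
    - {"tx":0,"ty":0,"tz":0,"roll":0}
    - {"tx":0,"ty":0,"tz":0,"roll":0}
    - {"tx":0,"ty":0,"tz":0,"roll":0}

```text
time: 26.65
tool_pos: [432.8, 313.1, 52.3]
ee_rot: [[-0.163, 0.987, -0.0], [0.987, 0.163, -0.0], [-0.0, -0.0, -1.0]]
ft_force: [-0.5, -4.7, -3.0]
grip_width: 37.3
gripper_force: 13.3
```

```bash
python3 s.py
```

```text
t 26.65 p [432.77 313.08  52.29] yaw 9.36 F [-0.5  -4.69 -3.02] T [-0.702  0.161  0.118] w 37.25 g 13.31 q6 0.394
```

>>> step_arm:
  moves:
    - {"tx":0,"ty":0,"tz":0,"roll":-1}
    - {"tx":0,"ty":0,"tz":0,"roll":-1}
    - {"tx":0,"ty":0,"tz":0,"roll":-1}
    - {"tx":0,"ty":0,"tz":0,"roll":0}
    - {"tx":0,"ty":0,"tz":0,"roll":0}
    - {"tx":0,"ty":0,"tz":0,"roll":0}
    - {"tx":0,"ty":0,"tz":0,"roll":0}
    - {"tx":0,"ty":0,"tz":0,"roll":0}

```text
time: 27.45
tool_pos: [432.8, 313.1, 52.3]
ee_rot: [[-0.11, 0.994, -0.0], [0.994, 0.11, -0.0], [-0.0, -0.0, -1.0]]
ft_force: [0.7, -5.1, -5.9]
grip_width: 37.8
gripper_force: 13.0
```

```bash
python3 s.py
```

```text
t 27.45 p [432.77 313.11  52.33] yaw 6.31 F [ 0.71 -5.06 -5.88] T [-0.873  0.129  0.056] w 37.8 g 13.04 q6 0.448
```

>>> step_arm:
  moves:
    - {"tx":0,"ty":0,"tz":0,"roll":-1}
    - {"tx":0,"ty":0,"tz":0,"roll":-1}
    - {"tx":0,"ty":0,"tz":0,"roll":-1}
    - {"tx":0,"ty":0,"tz":0,"roll":0}
    - {"tx":0,"ty":0,"tz":0,"roll":0}
    - {"tx":0,"ty":0,"tz":0,"roll":0}
    - {"tx":0,"ty":0,"tz":0,"roll":0}
    - {"tx":0,"ty":0,"tz":0,"roll":0}

```text
time: 28.25
tool_pos: [432.8, 313.1, 52.3]
ee_rot: [[-0.058, 0.998, -0.0], [0.998, 0.058, -0.0], [-0.0, -0.0, -1.0]]
ft_force: [-0.6, -4.5, -1.5]
grip_width: 37.4
gripper_force: 13.4
```

```bash
python3 s.py
```

```text
t 28.25 p [432.81 313.11  52.34] yaw 3.3 F [-0.57 -4.46 -1.48] T [-0.768  0.165  0.025] w 37.41 g 13.43 q6 0.5
```

>>> step_arm:
  moves:
    - {"tx":0,"ty":0,"tz":0,"roll":-1}
    - {"tx":0,"ty":0,"tz":0,"roll":-1}
    - {"tx":0,"ty":0,"tz":0,"roll":-1}
    - {"tx":0,"ty":0,"tz":0,"roll":0}
    - {"tx":0,"ty":0,"tz":0,"roll":0}
    - {"tx":0,"ty":0,"tz":0,"roll":0}
    - {"tx":0,"ty":0,"tz":0,"roll":0}
    - {"tx":0,"ty":0,"tz":0,"roll":0}

```text
time: 29.05
tool_pos: [432.8, 313.1, 52.3]
ee_rot: [[-0.005, 1.0, -0.0], [1.0, 0.005, -0.0], [-0.0, -0.0, -1.0]]
ft_force: [1.0, -5.4, -4.0]
grip_width: 37.8
gripper_force: 13.3
```

```bash
python3 s.py
```

```text
t 29.05 p [432.81 313.13  52.33] yaw 0.3 F [ 0.98 -5.43 -3.97] T [-0.755 -0.053 -0.083] w 37.82 g 13.32 q6 0.553
```

>>> step_arm:
  moves:
    - {"tx":0,"ty":0,"tz":0,"roll":-1}
    - {"tx":0,"ty":0,"tz":0,"roll":-1}
    - {"tx":0,"ty":0,"tz":0,"roll":-1}
    - {"tx":0,"ty":0,"tz":0,"roll":0}
    - {"tx":0,"ty":0,"tz":0,"roll":0}
    - {"tx":0,"ty":0,"tz":0,"roll":0}
    - {"tx":0,"ty":0,"tz":0,"roll":0}
    - {"tx":0,"ty":0,"tz":0,"roll":0}

```text
time: 29.85
tool_pos: [432.9, 313.1, 52.3]
ee_rot: [[0.047, 0.999, -0.0], [0.999, -0.047, -0.0], [-0.0, -0.0, -1.0]]
ft_force: [2.5, -5.0, -9.3]
grip_width: 37.7
gripper_force: 13.0
```

```bash
python3 s.py
```

```text
t 29.85 p [432.85 313.1   52.33] yaw -2.71 F [ 2.46 -4.96 -9.33] T [-0.858 -0.139 -0.091] w 37.7 g 12.96 q6 0.605
```

>>> step_arm:
  moves:
    - {"tx":0,"ty":0,"tz":0,"roll":-1}
    - {"tx":0,"ty":0,"tz":0,"roll":-1}
    - {"tx":0,"ty":0,"tz":0,"roll":-1}
    - {"tx":0,"ty":0,"tz":0,"roll":0}
    - {"tx":0,"ty":0,"tz":0,"roll":0}
    - {"tx":0,"ty":0,"tz":0,"roll":0}
    - {"tx":0,"ty":0,"tz":0,"roll":0}
    - {"tx":0,"ty":0,"tz":0,"roll":0}

```text
time: 30.65
tool_pos: [432.9, 313.1, 52.3]
ee_rot: [[0.1, 0.995, -0.0], [0.995, -0.1, 0.0], [0.0, -0.0, -1.0]]
ft_force: [2.5, -4.8, -9.2]
grip_width: 37.6
gripper_force: 13.0
```

```bash
python3 s.py
```

```text
t 30.65 p [432.87 313.12  52.33] yaw -5.72 F [ 2.47 -4.84 -9.21] T [-0.841 -0.219 -0.115] w 37.56 g 12.97 q6 0.657
```

>>> step_arm:
  moves:
    - {"tx":0,"ty":0,"tz":0,"roll":-1}
    - {"tx":0,"ty":0,"tz":0,"roll":-1}
    - {"tx":0,"ty":0,"tz":0,"roll":-1}
    - {"tx":0,"ty":0,"tz":0,"roll":0}
    - {"tx":0,"ty":0,"tz":0,"roll":0}
    - {"tx":0,"ty":0,"tz":0,"roll":0}
    - {"tx":0,"ty":0,"tz":0,"roll":0}
    - {"tx":0,"ty":0,"tz":0,"roll":0}

```text
time: 31.45
tool_pos: [432.9, 313.1, 52.3]
ee_rot: [[0.151, 0.989, 0.0], [0.989, -0.151, -0.0], [-0.0, 0.0, -1.0]]
ft_force: [1.7, -5.7, -6.2]
grip_width: 37.6
gripper_force: 13.2
```

```bash
python3 s.py
```

```text
t 31.45 p [432.87 313.11  52.34] yaw -8.7 F [ 1.72 -5.71 -6.19] T [-0.751 -0.125  0.067] w 37.55 g 13.22 q6 0.71
```

>>> step_arm:
  moves:
    - {"tx":0,"ty":0,"tz":0,"roll":-1}
    - {"tx":0,"ty":0,"tz":0,"roll":-1}
    - {"tx":0,"ty":0,"tz":0,"roll":-1}
    - {"tx":0,"ty":0,"tz":0,"roll":0}
    - {"tx":0,"ty":0,"tz":0,"roll":0}
    - {"tx":0,"ty":0,"tz":0,"roll":0}
    - {"tx":0,"ty":0,"tz":0,"roll":0}
    - {"tx":0,"ty":0,"tz":0,"roll":0}

```text
time: 32.25
tool_pos: [432.9, 313.1, 52.3]
ee_rot: [[0.203, 0.979, 0.0], [0.979, -0.203, -0.0], [-0.0, 0.0, -1.0]]
ft_force: [0.3, -5.4, -5.4]
grip_width: 37.9
gripper_force: 13.3
```

```bash
python3 s.py
```

```text
t 32.25 p [432.87 313.1   52.31] yaw -11.69 F [ 0.27 -5.45 -5.44] T [-0.866 -0.022  0.156] w 37.86 g 13.31 q6 0.762
```

>>> step_arm:
  moves:
    - {"tx":0,"ty":0,"tz":0,"roll":-1}
    - {"tx":0,"ty":0,"tz":0,"roll":-1}
    - {"tx":0,"ty":0,"tz":0,"roll":-1}
    - {"tx":0,"ty":0,"tz":0,"roll":0}
    - {"tx":0,"ty":0,"tz":0,"roll":0}
    - {"tx":0,"ty":0,"tz":0,"roll":0}
    - {"tx":0,"ty":0,"tz":0,"roll":0}
    - {"tx":0,"ty":0,"tz":0,"roll":0}

```text
time: 33.05
tool_pos: [432.9, 313.1, 52.3]
ee_rot: [[0.254, 0.967, 0.0], [0.967, -0.254, -0.0], [0.0, 0.0, -1.0]]
ft_force: [0.5, -5.4, -2.7]
grip_width: 37.6
gripper_force: 13.5
```

```bash
python3 s.py
```

```text
t 33.05 p [432.92 313.13  52.34] yaw -14.7 F [ 0.54 -5.43 -2.71] T [-0.855  0.076  0.056] w 37.62 g 13.48 q6 0.814
```

>>> step_arm:
  moves:
    - {"tx":0,"ty":0,"tz":0,"roll":-1}
    - {"tx":0,"ty":0,"tz":0,"roll":-1}
    - {"tx":0,"ty":0,"tz":0,"roll":-1}
    - {"tx":0,"ty":0,"tz":0,"roll":0}
    - {"tx":0,"ty":0,"tz":0,"roll":0}
    - {"tx":0,"ty":0,"tz":0,"roll":0}
    - {"tx":0,"ty":0,"tz":0,"roll":0}
    - {"tx":0,"ty":0,"tz":0,"roll":0}

```text
time: 33.85
tool_pos: [432.9, 313.1, 52.3]
ee_rot: [[0.304, 0.953, 0.0], [0.953, -0.304, -0.0], [-0.0, 0.0, -1.0]]
ft_force: [0.7, -5.5, -3.3]
grip_width: 37.4
gripper_force: 13.5
```

```bash
python3 s.py
```

```text
t 33.85 p [432.91 313.1   52.32] yaw -17.7 F [ 0.73 -5.54 -3.32] T [-0.847 -0.001 -0.018] w 37.4 g 13.49 q6 0.867
```

>>> step_arm:
  moves:
    - {"tx":0,"ty":0,"tz":0,"roll":-1}
    - {"tx":0,"ty":0,"tz":0,"roll":-1}
    - {"tx":0,"ty":0,"tz":0,"roll":-1}
    - {"tx":0,"ty":0,"tz":0,"roll":0}
    - {"tx":0,"ty":0,"tz":0,"roll":0}
    - {"tx":0,"ty":0,"tz":0,"roll":0}
    - {"tx":0,"ty":0,"tz":0,"roll":0}
    - {"tx":0,"ty":0,"tz":0,"roll":0}

```text
time: 34.65
tool_pos: [432.9, 313.1, 52.3]
ee_rot: [[0.354, 0.935, 0.0], [0.935, -0.354, -0.0], [0.0, 0.0, -1.0]]
ft_force: [1.6, -5.1, -4.9]
grip_width: 37.6
gripper_force: 13.3
```

```bash
python3 s.py
```

```text
t 34.65 p [432.93 313.1   52.31] yaw -20.71 F [ 1.64 -5.1  -4.86] T [-0.857 -0.197 -0.054] w 37.61 g 13.35 q6 0.919
```

>>> step_arm:
  moves:
    - {"tx":0,"ty":0,"tz":0,"roll":-1}
    - {"tx":0,"ty":0,"tz":0,"roll":-1}
    - {"tx":0,"ty":0,"tz":0,"roll":-1}
    - {"tx":0,"ty":0,"tz":0,"roll":0}
    - {"tx":0,"ty":0,"tz":0,"roll":0}
    - {"tx":0,"ty":0,"tz":0,"roll":0}
    - {"tx":0,"ty":0,"tz":0,"roll":0}
    - {"tx":0,"ty":0,"tz":0,"roll":0}

```text
time: 35.45
tool_pos: [433.0, 313.1, 52.3]
ee_rot: [[0.402, 0.916, 0.0], [0.916, -0.402, 0.0], [0.0, 0.0, -1.0]]
ft_force: [1.5, -5.3, -8.8]
grip_width: 37.2
gripper_force: 13.1
```

```bash
python3 s.py
```

```text
t 35.45 p [432.96 313.1   52.34] yaw -23.71 F [ 1.48 -5.28 -8.77] T [-0.828 -0.156 -0.162] w 37.21 g 13.09 q6 0.972
```

>>> step_arm:
  moves:
    - {"tx":0,"ty":0,"tz":0,"roll":-1}
    - {"tx":0,"ty":0,"tz":0,"roll":-1}
    - {"tx":0,"ty":0,"tz":0,"roll":-1}
    - {"tx":0,"ty":0,"tz":0,"roll":0}
    - {"tx":0,"ty":0,"tz":0,"roll":0}
    - {"tx":0,"ty":0,"tz":0,"roll":0}
    - {"tx":0,"ty":0,"tz":0,"roll":0}
    - {"tx":0,"ty":0,"tz":0,"roll":0}

```text
time: 36.25
tool_pos: [433.0, 313.1, 52.3]
ee_rot: [[0.449, 0.893, 0.0], [0.893, -0.449, -0.0], [0.0, 0.0, -1.0]]
ft_force: [3.2, -5.4, -9.5]
grip_width: 37.5
gripper_force: 13.1
```

```bash
python3 s.py
```

```text
t 36.25 p [432.96 313.07  52.29] yaw -26.71 F [ 3.18 -5.35 -9.46] T [-0.78  -0.316 -0.079] w 37.54 g 13.06 q6 1.024
```

>>> step_arm:
  moves:
    - {"tx":0,"ty":0,"tz":0,"roll":-1}
    - {"tx":0,"ty":0,"tz":0,"roll":-1}
    - {"tx":0,"ty":0,"tz":0,"roll":-1}
    - {"tx":0,"ty":0,"tz":0,"roll":0}
    - {"tx":0,"ty":0,"tz":0,"roll":0}
    - {"tx":0,"ty":0,"tz":0,"roll":0}
    - {"tx":0,"ty":0,"tz":0,"roll":0}
    - {"tx":0,"ty":0,"tz":0,"roll":0}

```text
time: 37.05
tool_pos: [433.0, 313.1, 52.3]
ee_rot: [[0.495, 0.869, 0.0], [0.869, -0.495, -0.0], [-0.0, 0.0, -1.0]]
ft_force: [1.9, -4.7, -6.1]
grip_width: 37.9
gripper_force: 13.3
```

```bash
python3 s.py
```

```text
t 37.05 p [432.96 313.08  52.31] yaw -29.68 F [ 1.86 -4.74 -6.06] T [-0.832 -0.253  0.288] w 37.9 g 13.29 q6 1.076
```

>>> step_arm:
  moves:
    - {"tx":0,"ty":0,"tz":0,"roll":-1}
    - {"tx":0,"ty":0,"tz":0,"roll":-1}
    - {"tx":0,"ty":0,"tz":0,"roll":-1}
    - {"tx":0,"ty":0,"tz":0,"roll":0}
    - {"tx":0,"ty":0,"tz":0,"roll":0}
    - {"tx":0,"ty":0,"tz":0,"roll":0}
    - {"tx":0,"ty":0,"tz":0,"roll":0}
    - {"tx":0,"ty":0,"tz":0,"roll":0}

```text
time: 37.85
tool_pos: [433.0, 313.1, 52.3]
ee_rot: [[0.54, 0.842, 0.0], [0.842, -0.54, 0.0], [0.0, 0.0, -1.0]]
ft_force: [3.4, -4.5, -7.1]
grip_width: 37.6
gripper_force: 13.3
```

```bash
python3 s.py
```

```text
t 37.85 p [433.04 313.12  52.32] yaw -32.7 F [ 3.44 -4.48 -7.08] T [-0.708 -0.358  0.053] w 37.62 g 13.3 q6 1.128
```

>>> step_arm:
  moves:
    - {"tx":0,"ty":0,"tz":0,"roll":-1}
    - {"tx":0,"ty":0,"tz":0,"roll":-1}
    - {"tx":0,"ty":0,"tz":0,"roll":-1}
    - {"tx":0,"ty":0,"tz":0,"roll":0}
    - {"tx":0,"ty":0,"tz":0,"roll":0}
    - {"tx":0,"ty":0,"tz":0,"roll":0}
    - {"tx":0,"ty":0,"tz":0,"roll":0}
    - {"tx":0,"ty":0,"tz":0,"roll":0}

```text
time: 38.65
tool_pos: [433.1, 313.1, 52.3]
ee_rot: [[0.584, 0.812, 0.0], [0.812, -0.584, 0.0], [0.0, 0.0, -1.0]]
ft_force: [4.5, -4.3, -10.3]
grip_width: 37.4
gripper_force: 13.0
```

```bash
python3 s.py
```

```text
t 38.65 p [433.05 313.12  52.33] yaw -35.7 F [  4.47  -4.3  -10.33] T [-0.725 -0.447  0.034] w 37.39 g 13.05 q6 1.181
```

>>> step_arm:
  moves:
    - {"tx":0,"ty":0,"tz":0,"roll":-1}
    - {"tx":0,"ty":0,"tz":0,"roll":-1}
    - {"tx":0,"ty":0,"tz":0,"roll":-1}
    - {"tx":0,"ty":0,"tz":0,"roll":0}
    - {"tx":0,"ty":0,"tz":0,"roll":0}
    - {"tx":0,"ty":0,"tz":0,"roll":0}
    - {"tx":0,"ty":0,"tz":0,"roll":0}
    - {"tx":0,"ty":0,"tz":0,"roll":0}

```text
time: 39.45
tool_pos: [433.1, 313.1, 52.3]
ee_rot: [[0.625, 0.78, 0.0], [0.78, -0.625, 0.0], [0.0, 0.0, -1.0]]
ft_force: [2.8, -6.4, -4.9]
grip_width: 37.5
gripper_force: 13.4
```

```bash
python3 s.py
```

```text
t 39.45 p [433.09 313.1   52.34] yaw -38.71 F [ 2.83 -6.36 -4.88] T [-0.875 -0.296 -0.045] w 37.51 g 13.42 q6 1.233
```

>>> step_arm:
  moves:
    - {"tx":0,"ty":0,"tz":0,"roll":-1}
    - {"tx":0,"ty":0,"tz":0,"roll":-1}
    - {"tx":0,"ty":0,"tz":0,"roll":-1}
    - {"tx":0,"ty":0,"tz":0,"roll":0}
    - {"tx":0,"ty":0,"tz":0,"roll":0}
    - {"tx":0,"ty":0,"tz":0,"roll":0}
    - {"tx":0,"ty":0,"tz":0,"roll":0}
    - {"tx":0,"ty":0,"tz":0,"roll":0}

```text
time: 40.25
tool_pos: [433.1, 313.1, 52.3]
ee_rot: [[0.665, 0.746, 0.0], [0.746, -0.665, 0.0], [0.0, 0.0, -1.0]]
ft_force: [3.2, -5.5, -6.5]
grip_width: 37.8
gripper_force: 13.4
```

```bash
python3 s.py
```

```text
t 40.25 p [433.1  313.06  52.32] yaw -41.71 F [ 3.24 -5.48 -6.5 ] T [-0.87  -0.365 -0.052] w 37.81 g 13.37 q6 1.286
```

>>> step_arm:
  moves:
    - {"tx":0,"ty":0,"tz":0,"roll":-1}
    - {"tx":0,"ty":0,"tz":0,"roll":-1}
    - {"tx":0,"ty":0,"tz":0,"roll":0}
    - {"tx":0,"ty":0,"tz":0,"roll":0}
    - {"tx":0,"ty":0,"tz":0,"roll":0}
    - {"tx":0,"ty":0,"tz":0,"roll":0}
    - {"tx":0,"ty":0,"tz":0,"roll":0}
    - {"tx":0,"ty":0,"tz":0,"roll":0}

```text
time: 41.05
tool_pos: [433.1, 313.1, 52.3]
ee_rot: [[0.691, 0.723, 0.001], [0.723, -0.691, 0.0], [0.0, 0.0, -1.0]]
ft_force: [2.0, -5.5, -4.4]
grip_width: 37.5
gripper_force: 13.5
```

```bash
python3 s.py
```

```text
t 41.05 p [433.12 313.05  52.34] yaw -43.72 F [ 2.04 -5.53 -4.38] T [-0.964 -0.21  -0.071] w 37.47 g 13.45 q6 1.321
```

>>> step_arm:
  moves:
    - {"tx":0,"ty":0,"tz":0,"roll":-1}
    - {"tx":0,"ty":0,"tz":0,"roll":-1}
    - {"tx":0,"ty":0,"tz":0,"roll":0}
    - {"tx":0,"ty":0,"tz":0,"roll":0}
    - {"tx":0,"ty":0,"tz":0,"roll":0}
    - {"tx":0,"ty":0,"tz":0,"roll":0}
    - {"tx":0,"ty":0,"tz":0,"roll":0}
    - {"tx":0,"ty":0,"tz":0,"roll":0}

```text
time: 41.85
tool_pos: [433.1, 313.1, 52.4]
ee_rot: [[0.716, 0.698, 0.001], [0.698, -0.716, 0.0], [0.0, 0.0, -1.0]]
ft_force: [4.0, -4.1, -9.2]
grip_width: 37.7
gripper_force: 13.1
```

```bash
python3 s.py
```

```text
t 41.85 p [433.13 313.08  52.35] yaw -45.71 F [ 4.04 -4.07 -9.22] T [-0.8   -0.401 -0.14 ] w 37.67 g 13.07 q6 1.355
```

>>> step_arm:
  moves:
    - {"tx":0,"ty":0,"tz":0,"roll":-1}
    - {"tx":0,"ty":0,"tz":0,"roll":-1}
    - {"tx":0,"ty":0,"tz":0,"roll":0}
    - {"tx":0,"ty":0,"tz":0,"roll":0}
    - {"tx":0,"ty":0,"tz":0,"roll":0}
    - {"tx":0,"ty":0,"tz":0,"roll":0}
    - {"tx":0,"ty":0,"tz":0,"roll":0}
    - {"tx":0,"ty":0,"tz":0,"roll":0}

```text
time: 42.65
tool_pos: [433.2, 313.1, 52.3]
ee_rot: [[0.74, 0.673, 0.001], [0.673, -0.74, 0.0], [0.0, 0.0, -1.0]]
ft_force: [3.5, -4.6, -6.9]
grip_width: 37.7
gripper_force: 13.3
```

```bash
python3 s.py
```

```text
t 42.65 p [433.15 313.08  52.35] yaw -47.7 F [ 3.51 -4.59 -6.94] T [-0.901 -0.406  0.062] w 37.7 g 13.31 q6 1.39
```

Torque crossed zero at yaw about -47, so the fourth click sits there (rests at 34, 12.5, -7.5, -27.5, -47). I release and lift.

>>> step_arm:
  moves:
    - {"tx":0,"ty":0,"tz":0,"roll":0.7}
    - {"tx":0,"ty":0,"tz":0,"roll":0}
    - {"tx":0,"ty":0,"tz":0,"roll":0}
    - {"tx":0,"ty":0,"tz":0,"roll":0}
    - {"tx":0,"ty":0,"tz":0,"roll":0}
    - {"tx":0,"ty":0,"tz":0,"roll":0}
    - {"tx":0,"ty":0,"tz":0,"roll":0}
    - {"tx":0,"ty":0,"tz":0,"roll":0}
  hand: -0.3

```text
time: 43.45
tool_pos: [432.8, 313.2, 52.5]
ee_rot: [[0.731, 0.683, 0.0], [0.683, -0.731, 0.0], [0.0, -0.0, -1.0]]
ft_force: [-0.6, -0.2, 0.3]
grip_width: 55.5
gripper_force: 0.0
```

```bash
python3 s.py
```

```text
t 43.45 p [432.8  313.23  52.45] yaw -46.94 F [-0.6  -0.21  0.26] T [ 0.031 -0.029  0.042] w 55.52 g 0.0 q6 1.377
```

>>> step_arm:
  moves:
    - {"tx":0,"ty":0,"tz":0.5,"roll":0}
    - {"tx":0,"ty":0,"tz":1,"roll":0}
    - {"tx":0,"ty":0,"tz":1.5,"roll":0}
    - {"tx":0,"ty":0,"tz":1.5,"roll":0}
    - {"tx":0,"ty":0,"tz":1.5,"roll":0}
    - {"tx":0,"ty":0,"tz":0,"roll":0}
    - {"tx":0,"ty":0,"tz":0,"roll":0}
    - {"tx":0,"ty":0,"tz":0,"roll":0}

```text
time: 44.25
tool_pos: [432.5, 313.0, 111.8]
ee_rot: [[0.731, 0.683, -0.001], [0.683, -0.731, -0.001], [-0.001, -0.0, -1.0]]
ft_force: [-0.7, -0.4, -0.3]
grip_width: 55.8
gripper_force: 0.0
```

```bash
python3 s.py
```

```text
t 44.25 p [432.53 313.   111.82] yaw -46.94 F [-0.66 -0.42 -0.27] T [-0.001  0.015 -0.014] w 55.81 g 0.0 q6 1.377
```

>>> step_arm:
  moves:
    - {"tx":1.5,"ty":-0.25,"tz":0,"roll":0}
    - {"tx":1.5,"ty":-0.25,"tz":0,"roll":0}
    - {"tx":1.5,"ty":-0.25,"tz":0,"roll":0}
    - {"tx":1.5,"ty":-0.25,"tz":0,"roll":0}
    - {"tx":1.5,"ty":-0.25,"tz":0,"roll":0}
    - {"tx":1.25,"ty":-0.25,"tz":0,"roll":0}
    - {"tx":0,"ty":0,"tz":0,"roll":0}
    - {"tx":0,"ty":0,"tz":0,"roll":0}
  hand: 1

```text
time: 45.05
tool_pos: [519.9, 298.1, 111.9]
ee_rot: [[0.731, 0.683, -0.001], [0.683, -0.731, -0.0], [-0.001, -0.0, -1.0]]
ft_force: [-1.2, 0.8, -0.3]
grip_width: -0.1
gripper_force: 0.0
```

```bash
python3 s.py
```

```text
t 45.05 p [519.9  298.12 111.92] yaw -46.95 F [-1.18  0.79 -0.25] T [ 0.008  0.005 -0.019] w -0.06 g 0.0 q6 1.279
```

>>> step_arm:
  moves:
    - {"tx":0,"ty":0,"tz":-1,"roll":0}
    - {"tx":0,"ty":0,"tz":-1,"roll":0}
    - {"tx":0,"ty":0,"tz":-1,"roll":0}
    - {"tx":0,"ty":0,"tz":-0.5,"roll":0}
    - {"tx":0,"ty":0,"tz":0,"roll":0}
    - {"tx":0,"ty":0,"tz":0,"roll":0}
    - {"tx":0,"ty":0,"tz":0,"roll":0}
    - {"tx":0,"ty":0,"tz":0,"roll":0}

```text
time: 45.85
tool_pos: [520.5, 298.3, 77.8]
ee_rot: [[0.731, 0.683, 0.001], [0.683, -0.731, 0.0], [0.001, 0.0, -1.0]]
ft_force: [0.4, -0.6, 0.6]
grip_width: -0.2
gripper_force: 0.0
```

```bash
python3 s.py
```

```text
t 45.85 p [520.46 298.28  77.84] yaw -46.94 F [ 0.36 -0.62  0.6 ] T [ 0.054 -0.05  -0.007] w -0.17 g 0.0 q6 1.279
```

Now press in small steps: to about 70, then 67.5, then 66.

>>> step_arm:
  moves:
    - {"tx":0,"ty":0,"tz":-0.2,"roll":0}
    - {"tx":0,"ty":0,"tz":-0.2,"roll":0}
    - {"tx":0,"ty":0,"tz":-0.2,"roll":0}
    - {"tx":0,"ty":0,"tz":-0.2,"roll":0}
    - {"tx":0,"ty":0,"tz":-0.1,"roll":0}
    - {"tx":0,"ty":0,"tz":-0.1,"roll":0}
    - {"tx":0,"ty":0,"tz":0,"roll":0}
    - {"tx":0,"ty":0,"tz":0,"roll":0}

```text
time: 46.65
tool_pos: [520.3, 298.2, 67.5]
ee_rot: [[0.731, 0.683, -0.0], [0.683, -0.731, -0.0], [-0.0, -0.0, -1.0]]
ft_force: [-1.7, -0.1, 2.3]
grip_width: 0.2
gripper_force: 1.2
```

```bash
python3 s.py
```

```text
t 46.65 p [520.27 298.2   67.52] yaw -46.94 F [-1.73 -0.1   2.34] T [-0.159  0.232  0.047] w 0.15 g 1.19 q6 1.279
```

>>> step_arm:
  moves:
    - {"tx":0,"ty":0,"tz":-0.1,"roll":0}
    - {"tx":0,"ty":0,"tz":-0.1,"roll":0}
    - {"tx":0,"ty":0,"tz":0,"roll":0}
    - {"tx":0,"ty":0,"tz":0,"roll":0}
    - {"tx":0,"ty":0,"tz":0,"roll":0}
    - {"tx":0,"ty":0,"tz":0,"roll":0}
    - {"tx":0,"ty":0,"tz":0,"roll":0}
    - {"tx":0,"ty":0,"tz":0,"roll":0}

```text
time: 47.45
tool_pos: [520.3, 298.2, 65.5]
ee_rot: [[0.731, 0.683, 0.0], [0.683, -0.731, 0.0], [0.0, -0.0, -1.0]]
ft_force: [-1.5, -1.0, 4.9]
grip_width: 0.1
gripper_force: 1.9
```

```bash
python3 s.py
```

```text
t 47.45 p [520.32 298.23  65.47] yaw -46.94 F [-1.53 -1.03  4.94] T [-0.129  0.25   0.021] w 0.11 g 1.91 q6 1.279
```

>>> step_arm:
  moves:
    - {"tx":0,"ty":0,"tz":-0.05,"roll":0}
    - {"tx":0,"ty":0,"tz":-0.03,"roll":0}
    - {"tx":0,"ty":0,"tz":0,"roll":0}
    - {"tx":0,"ty":0,"tz":0,"roll":0}
    - {"tx":0,"ty":0,"tz":0,"roll":0}
    - {"tx":0,"ty":0,"tz":0,"roll":0}
    - {"tx":0,"ty":0,"tz":0,"roll":0}
    - {"tx":0,"ty":0,"tz":0,"roll":0}

```text
time: 48.25
tool_pos: [520.3, 298.2, 64.7]
ee_rot: [[0.731, 0.683, 0.0], [0.683, -0.731, 0.0], [0.0, 0.0, -1.0]]
ft_force: [-1.5, -0.9, 4.2]
grip_width: 0.3
gripper_force: 2.2
```

```bash
python3 s.py
```

```text
t 48.25 p [520.32 298.22  64.67] yaw -46.94 F [-1.52 -0.92  4.2 ] T [-0.072  0.198  0.035] w 0.3 g 2.19 q6 1.279
```

>>> step_arm:
  moves:
    - {"tx":0,"ty":0,"tz":0.5,"roll":0}
    - {"tx":0,"ty":0,"tz":1,"roll":0}
    - {"tx":0,"ty":0,"tz":2,"roll":0}
    - {"tx":0,"ty":0,"tz":3,"roll":0}
    - {"tx":0,"ty":0,"tz":3,"roll":0}
    - {"tx":0,"ty":0,"tz":0,"roll":0}
    - {"tx":0,"ty":0,"tz":0,"roll":0}
    - {"tx":0,"ty":0,"tz":0,"roll":0}

```text
time: 49.05
tool_pos: [519.9, 298.0, 158.8]
ee_rot: [[0.731, 0.683, -0.001], [0.683, -0.731, -0.001], [-0.001, -0.0, -1.0]]
ft_force: [-1.1, 0.8, -0.0]
grip_width: 0.1
gripper_force: 0.0
```

```bash
python3 s.py; python3 - <<'E'
from h import *
c=camera_model("wrist");p,d=snapshot("wrist");cv2.imwrite("pics/w2.png",p)
E
```

```text
t 49.05 p [519.87 297.99 158.79] yaw -46.94 F [-1.07  0.82 -0.01] T [ 0.005  0.01  -0.004] w 0.07 g 0.0 q6 1.279
```

View pics/w2.png

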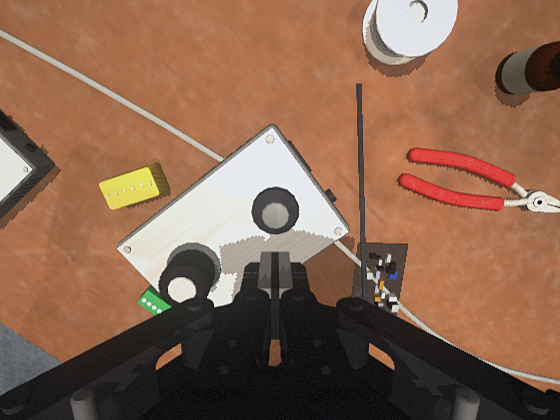

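After the press the view shows the knob at about (185,285), the button cap back up at (275,212), the relay at (130,187), the terminal block at (153,302) and the spool at (410,30), none of them moved. The press went to z=64.7, about 5 mm below the cap's 70 mm top, with 4 to 5 N, so the start point was reached. The arm is clear, so I hand in.

```bash
python3 -c "
from h import *
print(close_job())"
```

```text
the job is handed in; nothing more can be done
None
```

I turned the knob back to its stop, then four clicks clockwise, released it on the fourth, pressed and released the start button, and handed the job in at about 49 s; no verdict came back, and nothing shows directly that the timer started, but the press went about 5 mm down with 4 to 5 N.

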